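# Pack the capped vial into the delivery box and shut the lid

### The arm

A 6-joint arm with a two-finger parallel gripper is mounted at the origin on a cart in front of the work surface, level with it; the furniture and walls round the work are solid. World frame = base frame: x ahead of the robot, y to its left, z up, the work surface at z = 0. Lengths are in mm, angles in rad, forces in N, time in s.
With the tool pointing down it reaches from about 350 to 775 mm from the base axis. Payload 7.3 kg.
Tool frame: the origin (TCP) lies on the mounting face of the last link; the fingertips stand 178 mm ahead of it and the grasp point (between the pads) lies 159 mm ahead of it; z points along the fingers, y is the line along which they close (so a half turn about z gives the same grasp; the last joint's range is limited). The gripper opens to 92 mm and grips with 3 to 60 N. Pads are 19 mm wide; open, the fingers measure 130 mm over their backs; the gripper's body (75 mm by 190 mm) begins 47 mm behind the grasp point.
Start: joints at [-1.323, 0.342, 1.524, -0, 1.275, -0.146], TCP at [201.462, -484.81, 404.741] pointing down, gripper open.
Joint ranges: [-2.53, 2.53], [-0.77, 2.02], [0.04, 2.7], [-1, 4.14], [0.28, 2.66], [-3.11, 3.11]. Speed limits (rad/s): [2.57, 2.57, 3.14, 3.14, 3.14, 3.14].

### API

Orientations are given as a rotation vector (axis times angle).
In Python, from workcell import * gives the robot as it stands.
- The arm moves only by the tool send_rows, never from a script. Its arguments are lists of equal length, an entry for each row: "jaw": the opening, from -1 (shut) to 1 (fully open); "linear": the shift along the tool's x, y, z in mm, a list of three; "turn": the turn about the tool's z in rad. In form: {"jaw": [jaw, ...], "linear": [[x, y, z], ...], "turn": [turn, ...]}. A call has 1 to 20 rows; each row is the pose to reach, as a shift and turn from the pose commanded when the call began, along the tool's axes at that moment; what a row does not reach only later rows make up. A row lasts 1/12 s, in which the tool goes at most 41.7 mm and 7.16 degrees, less where a joint would pass 70% of its speed; a pose out of reach is approached as far as the arm can. A call with a gripper value outside its range is refused whole. The fingers move at their own pace and stop on an object; "force" is the grip in N (left out, the last holds). Time passes only in rows, so rows that repeat a pose let the fingers close. It gives the time, the measured TCP pose, the force, the opening and the grip force at its end, in the units of the state.
- sense(): the state, without advancing time (a new reading comes with each control period).
- read_camera(name): name is "scene" or "top" or "wrist"; returns the picture (420x560x3 uint8, blue, green, red); there is no depth.
- get_calibration(name): a dict with "intrinsics" (3x3 intrinsics, pixels), "rvec" (rotation vector, rad) and "tvec" (3), from world to camera coordinates, as OpenCV has them; the wrist camera has in their place "hand_eye" (4x4, takes a point from camera to tool coordinates, whose origin is the TCP and whose axes are the flange's). Camera axes: x right, y down, z forward; pixel columns grow to the right and rows downward; lengths in mm; the calibration is good to about 2 mm. A picture is of the moment at which its call begins: read the wrist's pose just before it. get_calibration takes no time and is no camera call.
- job_done(): hands the job in; it is judged then, once.
Trained networks look in the newest picture that a camera, given by its name, has taken for a name from the list of things; names that differ only in an ending like _2 or _b are one class to them, and where a whole thing is asked for, a point or a joint stands for the part that bears it (a point fixed in the world has none). Each returns a list of dicts, best first, with "p" (0 to 1); they miss things now and then, are a little off and sometimes report something else, mostly with a low value. They report only what shows in the picture. A call takes as long as a camera call. They do not tell look-alikes from the thing itself.
- silhouettes(camera, target): "mask" (420x560 bool, what is visible of it) and "rect" ([left, top, right, bottom] in pixels, round what is visible of it).
The state is a dict: "clock": time; "joints": joint angles; "qd": joint speeds; "tau": joint torques, N m; "eef_pos": TCP position; "eef_rot": TCP orientation; "wrist_force": force on the tool from outside, world axes, zero at the start; "torque": the same for the moment, N m; "gripper_width": finger opening in mm; "gripper_force": force on a finger pad.
Only numpy, scipy, OpenCV 4.12 (cv2) and the standard library are available. Lean on these libraries where they do the work, as an engineer would, in place of code of your own. Each camera call takes 0.05 s, during which the arm holds its last target. There are 200 camera calls.

### The job

Stand the capped amber vial (the one with the white cap, not the open ones) upright in the free cell of the grey delivery box, where the blue liner lies, leaving the amber jar in the other cell alone. Keep the vial upright all the way, then shut the box's lid fully and let go.

Things in the scene. Friction and masses are not known exactly. Their poses are not given: they have to be found in the camera images.
- capped_vial: round amber tablet vial with a white snap cap on, 36 mm across (cap 37 mm), 86 mm tall, about 50 g, standing; origin at centre of underside, z up. Two open amber vials without caps, 35 mm across, 82 mm tall, stand near it, centres at least 85 mm away; the three are in random order. Grasp its body or cap from above. Shelving overhangs from x = 0.75 m: keep the arm in front of it.
- delivery_box: grey open box fixed to the worktop, 140 (x) x 265 (y) x 110 mm high, walls and floor 5 mm; origin at centre of underside, z up, +x to its hinge side. A rim-high divider at y = 0 makes two cells, 130 x 125 mm, centred at y = +65 and -65 mm. One holds the jar; in the other, the free one, lies a fixed blue liner, 90 x 90 x 4 mm, its top 9 mm above the origin. Which is free varies.
- jar: amber jar with a white lid, 68 mm across, 92 mm tall, loose, standing in one cell of the delivery box; origin at the centre of its underside, z up. It stays there.
- box_lid (a joint): angle of the box's white lid, rad: 0 shut, 1.57 upright, opens to 1.9 (stop); starts at 1.55 to 1.8. A plain plate 140 x 265 x 6 mm, no handle, hinged along the box's y at box x = +70, z = 110.5 mm (its lower face when shut). Stiff hinge, stays where left: push the outer (back) face forward and down with shut fingers, 1 to 2 N at 90 mm from the hinge, until it lies on the rim.
Not all that is in view belongs to the job. There is more than one size of the capped_vial; the one meant has the size given above.

How it is judged:
By the outcome, as a careful person would: the job done as asked, in the order asked, and still so for the second after the job is handed in, with the robot touching nothing.
It also fails if it takes over 69 s, if anything falls off the work surface, if the arm or the gripper's body presses on something with over 40 N, if the wrist force passes 120 N, or if a joint passes its speed limit or range.

## Working session

There is one attempt and no reset: what is moved stays moved. The work goes in short steps, Python scripts to look and compute and a tool call to move; the robot and the scene stay as the last step left them, time stands still between calls to the robot, and variables do not carry over. Pictures are saved under pics/ and viewed, at most 10 in all, crops included, and the job is handed in when it is done.

Besides the shell and the picture viewer there is one more tool, called by a JSON object that holds its "api" and its "payload", one argument or row to a line. send_rows: Moves the arm, as the interface text tells. Its arguments: {"type":"object","properties":{"jaw":{"type":"array","items":{"type":"number"}},"linear":{"type":"array","items":{"type":"array","items":{"type":"number"}}},"turn":{"type":"array","items":{"type":"number"}},"force":{"type":"number"}},"required":["jaw","linear","turn"]}

```bash
mkdir -p pics; cat > h.py <<'E'
from workcell import *
import numpy as np, cv2
def cam(n):
    c=get_calibration(n); K=np.array(c["intrinsics"],float)
    if "rvec" in c:
        R=cv2.Rodrigues(np.array(c["rvec"],float))[0]; t=np.array(c["tvec"],float).ravel()
    else:
        s=sense(); H=np.array(c["hand_eye"],float)
        Rt=cv2.Rodrigues(np.array(s["eef_rot"],float))[0]
        Rwc=Rt@H[:3,:3]; p=Rt@H[:3,3]+np.array(s["eef_pos"]); R=Rwc.T; t=-R@p
    return K,R,t
def back(n,uv,z,C=None):
    K,R,t=C or cam(n)
    d=R.T@np.linalg.inv(K)@np.array([uv[0],uv[1],1.]); o=-R.T@t
    return o+d*(z-o[2])/d[2]
def proj(n,P,C=None):
    K,R,t=C or cam(n)
    q=(np.atleast_2d(P)@R.T+t)@K.T
    return q[:,:2]/q[:,2:]
E
python3 - <<'E'
from h import *
s=sense(); print({k:np.round(v,3) for k,v in s.items()})
for n in("scene","top"):
    im=read_camera(n); cv2.imwrite(f"pics/{n}0.png",im)
    K,R,t=cam(n); print(n,np.round(-R.T@t),np.round(R,2).tolist(),K[0,0])
    for o in("capped_vial","delivery_box","jar","box_lid"):
        for r in silhouettes(n,o): print(n,o,round(r["p"],2),np.round(r["rect"]))
E
```

```text
{'clock': np.float64(0.0), 'joints': array([-1.323,  0.343,  1.525, -0.   ,  1.275, -0.146]), 'qd': array([-0.   , -0.001,  0.   , -0.   , -0.001, -0.002]), 'tau': array([  0.   , -43.124, -24.422,   0.072,   0.056,  -0.   ]), 'eef_pos': array([ 201.414, -484.677,  404.039]), 'eef_rot': array([-3.079, -0.614,  0.   ]), 'wrist_force': array([-0.541, -0.065, -0.423]), 'torque': array([-0.016, -0.019,  0.02 ]), 'gripper_force': np.float64(0.0), 'gripper_width': np.float64(91.73)}
scene [ 563. -479.  824.] [[1.0, 0.03, 0.01], [0.03, -0.76, -0.65], [-0.01, 0.65, -0.76]] 474.00488715823883
scene capped_vial 0.74 [248. 150. 270. 200.]
scene capped_vial 0.62 [293. 167. 308. 205.]
scene delivery_box 0.57 [188. 200. 308. 420.]
scene jar 0.84 [214. 342. 256. 395.]
scene box_lid 0.68 [267. 199. 312. 393.]
top [419. 110. 920.] [[-0.0, -1.0, -0.03], [-0.99, 0.01, -0.16], [0.16, 0.03, -0.99]] 398.4581051241687
top capped_vial 0.75 [212. 180. 232. 205.]
top capped_vial 0.62 [202. 222. 234. 249.]
top delivery_box 0.6 [322. 169. 486. 287.]
top jar 0.87 [396. 228. 444. 262.]
top box_lid 0.57 [329. 168. 483. 219.]
```

View pics/scene0.png

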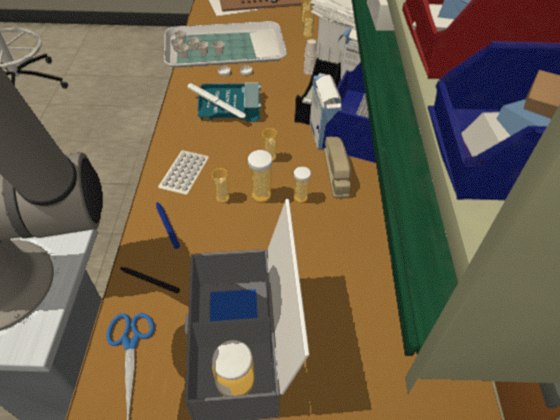

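View pics/top0.png

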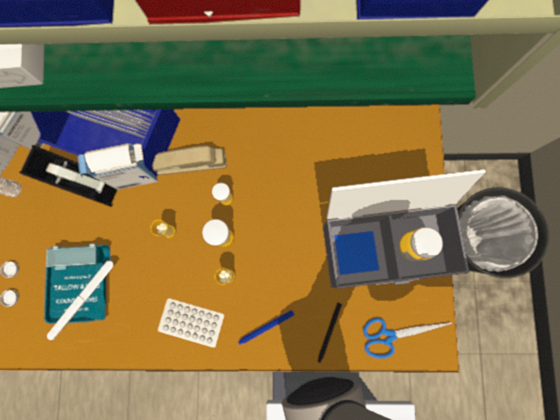

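The scene picture shows two capped vials: a large one at about (260,175) and a small one at about (302,185). The open vials are at (221,185) and (270,145). In the box, the liner is in the +y cell at (234,305) and the jar is in the -y cell. The top picture agrees: large cap at (215,232), small cap at (221,191). I'll fit sizes next and confirm with a crop.

```bash
cat > fit.py <<'E'
from h import *
from scipy.optimize import least_squares
C={n:cam(n) for n in("scene","top")}
def cyl(x,y,r,h):
    a=np.linspace(0,2*np.pi,60); z=np.zeros(60)
    return np.vstack([np.c_[x+r*np.cos(a),y+r*np.sin(a),z],np.c_[x+r*np.cos(a),y+r*np.sin(a),z+h]])
def rect(n,P):
    q=proj(n,P,C[n]); return np.r_[q.min(0),q.max(0)]
S={};
for n in C:
    read_camera(n); S[n]=[np.array(r["rect"],float) for r in silhouettes(n,"capped_vial")]
    im=read_camera(n); cv2.imwrite(f"pics/{n}1.png",im)
for i,rs in enumerate(S["scene"]):
    for rt in S["top"]:
        f=lambda p:np.r_[rect("scene",cyl(*p))-rs,rect("top",cyl(*p))-rt]
        o=least_squares(f,[*back("scene",[(rs[0]+rs[2])/2,rs[3]],0,C["scene"])[:2],18,80])
        print(rs,rt,np.round(o.x,1),"res",np.round(o.fun,1))
# box: fit from bg corners later
a=cv2.imread("pics/scene1.png")[120:215,190:330]; b=cv2.imread("pics/top1.png")[165:295,150:290]
a=cv2.resize(a,(560,380),interpolation=cv2.INTER_CUBIC)
cv2.imwrite("pics/crop.png",a)
t=cv2.imread("pics/top1.png")[155:300,310:500]; cv2.imwrite("pics/box.png",cv2.resize(t,None,fx=4,fy=4,interpolation=cv2.INTER_CUBIC))
E
python3 fit.py
```

```text
[246.6 150.1 269.7 200.1] [201.7 221.7 233.5 251.2] [507.3 261.3  24.7 115.7] res [-0.4  0.2 -0.4  2.  -0.8  0.3 -0.8 -1.2]
[246.6 150.1 269.7 200.1] [210.2 180.4 232.  205.5] [553.5 247.   14.9 153.9] res [25.2 -4.8 16.7  4.1 -0.6 20.6  2.9 20.4]
[295.  167.  307.8 205.2] [201.7 221.7 233.5 251.2] [559.  270.3  28.3  40.6] res [-26.2   4.2 -14.2  -4.2   1.4 -19.4  -2.8 -21.8]
[295.  167.  307.8 205.2] [210.2 180.4 232.  205.5] [605.9 255.   17.2  84.5] res [-1.5 -0.8  2.8 -2.3  1.4  1.9  0.8 -0.6]
```

View pics/crop.png

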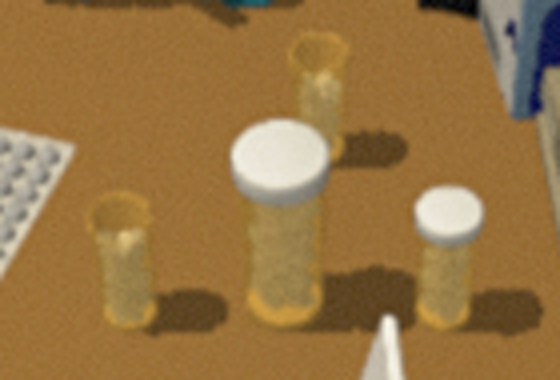

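View pics/box.png

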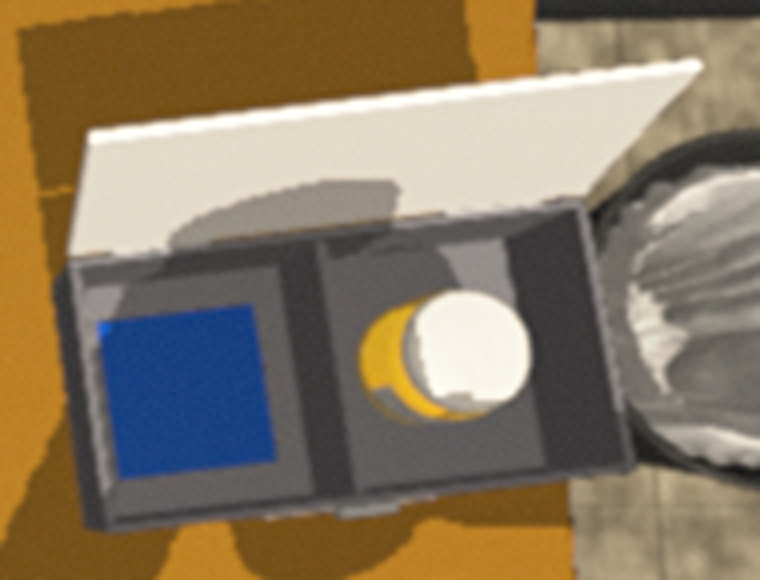

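The crop shows the big capped vial at crop (280,220), the small capped one at (448,255), and open ones at (120,260) and (320,95). The large one fits about 49 mm across and 116 mm tall. The small one fits about 34 x 84.5 mm, so it matches 36 x 86 and is the target. It stands at roughly (606,255). In the box crop, the liner corners are about (100,323), (252,305), (277,460) and (118,478). Next I'll fit the box pose.

```bash
cat > box.py <<'E'
from h import *
from scipy.optimize import least_squares
C=cam("top"); off=np.array([310,155])
L=np.array([[100,323],[252,305],[277,460],[118,478]])/4+off
Rm=np.array([[583,205],[635,467]])/4+off
for p in L: print("liner",np.round(back("top",p,9,C),1))
for p in np.vstack([Rm,np.array([[68,262],[85,262],[90,527],[105,525],[283,245],[318,495],[346,490]])/4+off]): print("rim",np.round(back("top",p,110,C),1))
def W(p,B):
    c,s=np.cos(p[2]),np.sin(p[2]); B=np.array(B,float); return np.c_[p[0]+c*B[:,0]-s*B[:,1],p[1]+s*B[:,0]+c*B[:,1],B[:,2]]
Bl=[[45,110,9],[45,20,9],[-45,20,9],[-45,110,9]]; Br=[[70,-132.5,110],[-70,-132.5,110]]
f=lambda p:np.r_[(proj("top",W(p,Bl),C)-L).ravel(),(proj("top",W(p,Br),C)-Rm).ravel()]
o=least_squares(f,[560,-150,0.]); print(np.round(o.x,3),np.round(o.fun,1))
# check via liner in scene + wrist independent
im=read_camera("scene"); hsv=cv2.cvtColor(im,cv2.COLOR_BGR2HSV)
m=cv2.inRange(hsv,(100,120,40),(130,255,255)); m[:270]=0; m[:,:195]=0;m[:,265:]=0;m[340:]=0
M=cv2.moments(m,True); print("liner scene",np.round(back("scene",[M["m10"]/M["m00"],M["m01"]/M["m00"]],9),1), "pred",W(o.x,[[0,65,9]]))
Cs=cam("scene"); im2=im.copy()
for B in([70,132.5,110],[70,-132.5,110],[-70,-132.5,110],[-70,132.5,110],[-45,110,9],[45,110,9],[45,20,9],[-45,20,9]):
    u=proj("scene",W(o.x,[B]),Cs)[0]; cv2.circle(im2,tuple(int(v) for v in np.round(u)),1,(0,0,255),-1)
# lid angle from lid tip corners at angle a: x=70-140cos a, z=110.5+140 sin a
for a in np.arange(1.5,1.95,.1):
    for y in(132.5,-132.5):
        print(round(a,2),y,np.round(proj("scene",W(o.x,[[70-140*np.cos(a),y,110.5+140*np.sin(a)]]),Cs)[0],0),np.round(proj("top",W(o.x,[[70-140*np.cos(a),y,110.5+140*np.sin(a)]]),C)[0],0))
cv2.imwrite("pics/boxs.png",cv2.resize(im2[190:420,150:350],None,fx=2.6,fy=2.6,interpolation=cv2.INTER_CUBIC))
# vial with fixed size
for n in("scene","top"):
    for r in silhouettes(n,"capped_vial"): pass
E
python3 box.py
```

```text
liner [513.2   0.7   9. ]
liner [523.  -85.9   9. ]
liner [435.4 -96.2   9. ]
liner [425.7  -7.    9. ]
rim [ 561.7 -233.8  110. ]
rim [ 429.6 -249.3  110. ]
rim [534.3  28.3 110. ]
rim [534.2  19.6 110. ]
rim [400.9  20.6 110. ]
rim [401.9  13.1 110. ]
rim [542.2 -81.2 110. ]
rim [416.3 -92.8 110. ]
rim [ 418.7 -106.7  110. ]
[ 4.81445e+02 -1.10973e+02  1.10000e-01] [-1.1 -0.4  0.1 -0.4 -0.   0.4 -0.2  0.5  0.4 -1.9  0.7  1.6]
liner scene [473.9 -34.2   9. ] pred [[474.31422145 -46.36513725   9.        ]]
1.5 132.5 [260. 198.] [336. 213.]
1.5 -132.5 [272. 356.] [492. 195.]
1.6 132.5 [268. 198.] [335. 205.]
1.6 -132.5 [283. 355.] [490. 187.]
1.7 132.5 [277. 198.] [333. 197.]
1.7 -132.5 [294. 355.] [488. 179.]
1.8 132.5 [285. 198.] [332. 190.]
1.8 -132.5 [305. 355.] [486. 172.]
1.9 132.5 [294. 200.] [331. 183.]
1.9 -132.5 [315. 356.] [483. 165.]
```

View pics/boxs.png

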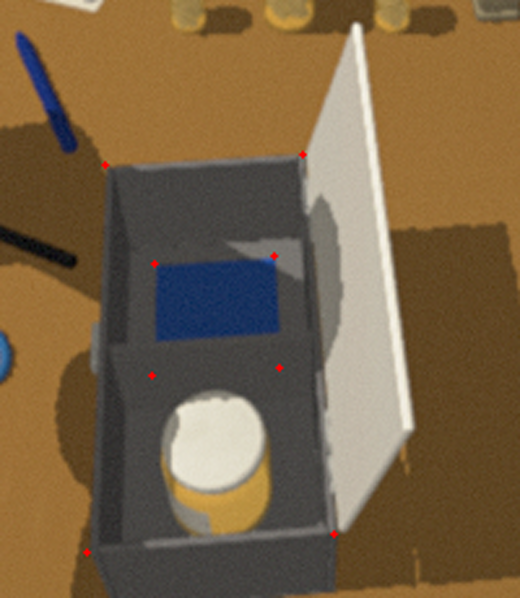

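The fit puts the box at about (481,-111) with yaw 0.11. Rim and liner corners agree to about 1-2 px in both views. The lid angle is about 1.82: its tips show at scene (287,200) and (308,355). The free cell is on the +y side. I'll start moving towards the vial at high level.

{"api": "send_rows", "payload": {
  "jaw": [0.5, 0.5, 0.5, 0.5, 0.5, 0.5, 0.5, 0.5, 0.5, 0.5, 0.5, 0.5, 0.5, 0.5, 0.5, 0.5, 0.5, 0.5, 0.5, 0.5],
  "linear": [
    [658, -528, 0],
    [658, -528, 0],
    [658, -528, 0],
    [658, -528, 0],
    [658, -528, 0],
    [658, -528, 0],
    [658, -528, 0],
    [658, -528, 0],
    [658, -528, 0],
    [658, -528, 0],
    [658, -528, 0],
    [658, -528, 0],
    [658, -528, 0],
    [658, -528, 0],
    [658, -528, 0],
    [658, -528, 0],
    [658, -528, 0],
    [658, -528, 0],
    [658, -528, 0],
    [658, -528, 0]
  ],
  "turn": [0.394, 0.394, 0.394, 0.394, 0.394, 0.394, 0.394, 0.394, 0.394, 0.394, 0.394, 0.394, 0.394, 0.394, 0.394, 0.394, 0.394, 0.394, 0.394, 0.394]
}}

```text
clock: 2.62
eef_pos: [600.2, 244.8, 404.6]
eef_rot: [3.141, 0.0, 0.0]
wrist_force: [1.7, 0.4, 0.0]
gripper_width: 68.9
gripper_force: 0.0
```

```bash
cat > look.py <<'E'
from h import *
from scipy.optimize import least_squares
s=sense(); print(np.round(s["eef_pos"],1),np.round(s["eef_rot"],3),s["clock"])
C={n:cam(n) for n in("scene","top","wrist")}
print("wrist cam at",np.round(-C["wrist"][1].T@C["wrist"][2]))
def cyl(x,y,r=18,h=86):
    a=np.linspace(0,2*np.pi,90); P=lambda r,z:np.c_[x+r*np.cos(a),y+r*np.sin(a),0*a+z]
    return np.vstack([P(r,0),P(r+.5,h-14),P(r+.5,h)])
D={}
for n in C:
    im=read_camera(n); cv2.imwrite(f"pics/{n}2.png",im); D[n]=im
    for r in silhouettes(n,"capped_vial"):
        R=np.array(r["rect"],float)
        def f(p):
            q=proj(n,cyl(*p),C[n]); return np.r_[q.min(0),q.max(0)]-R
        o=least_squares(f,[600,250]); print(n,round(r["p"],2),np.round(R),np.round(o.x,1),np.round(o.fun,1))
im=D["wrist"]; u=proj("wrist",cyl(606,255),C["wrist"])
for q in u: cv2.circle(im,(int(q[0]),int(q[1])),0,(0,0,255),-1)
cv2.imwrite("pics/w2.png",im)
E
python3 look.py
```

```text
[600.2 244.8 404.6] [3.141 0.    0.   ] 2.6167
wrist cam at [679. 244. 383.]
scene 0.81 [248. 151. 269. 201.] [506.6 277.9] [ 2.2  6.3 -2.3 -6. ]
scene 0.63 [295. 167. 308. 206.] [603.9 247.6] [-2.4  0.8  2.2 -0.9]
wrist 0.68 [236. 224. 293. 296.] [515.3 258.4] [ 8.7  1.1 -8.7 -1.3]
wrist 0.58 [247. 152. 289. 208.] [599.9 254.7] [-0.9 -0.6  0.9  0.6]
wrist 0.4 [467. 212. 559. 275.] [534.1   9.9] [ 2.4 -2.1 -1.9  1.7]
```

View pics/w2.png

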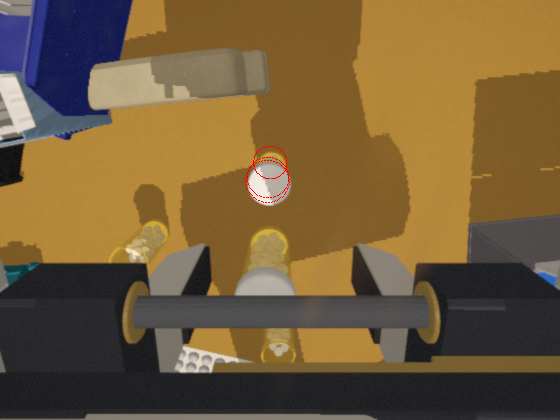

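The wrist picture shows the target's cap at (268,184), 4 px from the (606,255) prediction, and the clean wrist fit gives (600,255). The stapler at (180,80) and the open vial at (140,245) are clear of the fingers. I'll descend and close.

{"api": "send_rows", "payload": {
  "jaw": [0.5, 0.5, 0.5, 0.5, 0.5, 0.5, 0.5, 0.5, 0.5, 0.5, 0.5, -0.5, -0.5, -0.5, -0.5, -0.5, -0.5, -0.5, -0.5, -0.5],
  "linear": [
    [1, -10, 0],
    [1, -10, 0],
    [1, -10, 30],
    [1, -10, 60],
    [1, -10, 90],
    [1, -10, 120],
    [1, -10, 145],
    [1, -10, 165],
    [1, -10, 180],
    [1, -10, 185],
    [1, -10, 185],
    [1, -10, 185],
    [1, -10, 185],
    [1, -10, 185],
    [1, -10, 185],
    [1, -10, 185],
    [1, -10, 185],
    [1, -10, 185],
    [1, -10, 185],
    [1, -10, 185]
  ],
  "turn": [0, 0, 0, 0, 0, 0, 0, 0, 0, 0, 0, 0, 0, 0, 0, 0, 0, 0, 0, 0],
  "force": 15
}}

```text
clock: 4.58
eef_pos: [600.8, 252.9, 220.2]
eef_rot: [-3.141, 0.0, -0.002]
wrist_force: [0.1, 0.1, 4.3]
gripper_width: 35.7
gripper_force: 15.0
```

{"api": "send_rows", "payload": {
  "jaw": [-0.5, -0.5, -0.5, -0.5, -0.5, -0.5, -0.5, -0.5, -0.5, -0.5, -0.5, -0.5, -0.5, -0.5, -0.5, -0.5, -0.5, -0.5, -0.5, -0.5],
  "linear": [
    [0, 0, -10],
    [0, 0, -30],
    [0, 0, -60],
    [0, 0, -90],
    [0, 0, -120],
    [0, 0, -150],
    [0, 0, -170],
    [-25, 15, -170],
    [-50, 40, -170],
    [-80, 65, -170],
    [-105, 90, -170],
    [-127, 120, -170],
    [-127, 150, -170],
    [-127, 180, -170],
    [-127, 210, -170],
    [-127, 240, -170],
    [-127, 270, -170],
    [-127, 290, -170],
    [-127, 301, -170],
    [-127, 301, -170]
  ],
  "turn": [0, 0, 0, 0, 0, 0, 0, 0, 0, 0, 0, -0.02, -0.04, -0.06, -0.08, -0.1, -0.11, -0.11, -0.11, -0.11]
}}

```text
clock: 6.25
eef_pos: [473.5, -49.9, 389.9]
eef_rot: [3.137, 0.168, -0.0]
wrist_force: [-0.6, 0.7, -0.9]
gripper_width: 35.7
gripper_force: 15.0
```

```bash
cat > look2.py <<'E'
from h import *
s=sense(); print({k:np.round(v,2) for k,v in s.items() if k in("eef_pos","eef_rot","clock","gripper_width","gripper_force","wrist_force")})
p=(481.4,-111,0.11)
def W(B):
    c,s=np.cos(p[2]),np.sin(p[2]); B=np.array(B,float); return np.c_[p[0]+c*B[:,0]-s*B[:,1],p[1]+s*B[:,0]+c*B[:,1],B[:,2]]
out=[]
for n in("wrist","scene"):
    C=cam(n); im=read_camera(n)
    for q in proj(n,W([[70,132.5,110],[70,-132.5,110],[-70,-132.5,110],[-70,132.5,110],[-45,110,9],[45,110,9],[45,20,9],[-45,20,9],[0,2.5,110],[65,127.5,110],[65,2.5,110],[-65,2.5,110],[-65,127.5,110]]),C): 
        if abs(q).max()<600: cv2.circle(im,(int(q[0]),int(q[1])),2,(0,0,255),-1)
    out.append(im if n=="wrist" else cv2.resize(im[120:420,150:350],(280,420)))
cv2.imwrite("pics/l2.png",cv2.resize(np.hstack(out),(800,400)))
E
python3 look2.py
```

```text
{'clock': np.float64(6.25), 'eef_pos': array([473.48, -49.89, 389.88]), 'eef_rot': array([ 3.14,  0.17, -0.  ]), 'wrist_force': array([-0.58,  0.65, -0.91]), 'gripper_force': np.float64(15.0), 'gripper_width': np.float64(35.73)}
```

View pics/l2.png

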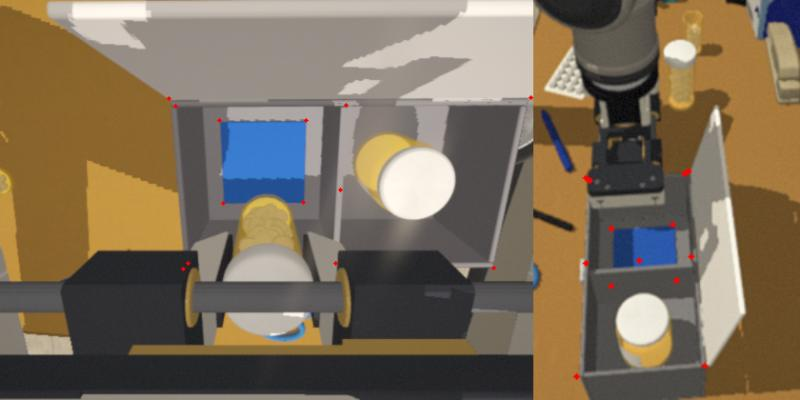

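The wrist view shows the liner at (263,160) with its predicted corners matching. The vial hangs upright in the jaws at (268,260), and the jar is at (410,180) in the other cell. I'll lower the vial.

{"api": "send_rows", "payload": {
  "jaw": [-0.5, -0.5, -0.5, -0.5, -0.5, -0.5, -0.5, -0.5, -0.5, -0.5, -0.5, -0.5, -0.5],
  "linear": [
    [0, 0, 0],
    [0, 0, 20],
    [0, 0, 45],
    [0, 0, 70],
    [0, 0, 95],
    [0, 0, 115],
    [0, 0, 130],
    [0, 0, 143],
    [0, 0, 152],
    [0, 0, 157],
    [0, 0, 160],
    [0, 0, 161],
    [0, 0, 161]
  ],
  "turn": [0, 0, 0, 0, 0, 0, 0, 0, 0, 0, 0, 0, 0]
}}

```text
clock: 7.43
eef_pos: [474.0, -48.0, 229.4]
eef_rot: [3.136, 0.173, 0.002]
wrist_force: [-0.0, -0.1, -0.3]
gripper_width: 35.2
gripper_force: 15.0
```

{"api": "send_rows", "payload": {
  "jaw": [-0.5, -0.5, -0.5],
  "linear": [
    [0, 0, 0.5],
    [0, 0, 1],
    [0, 0, 1]
  ],
  "turn": [0, 0, 0]
}}

```text
clock: 7.68
eef_pos: [474.2, -48.2, 229.1]
eef_rot: [3.136, 0.172, 0.005]
wrist_force: [-0.5, 1.7, 7.6]
gripper_width: 35.3
gripper_force: 15.0
```

Contact is felt (7.6 N). I'll release with a small opening, then rise.

{"api": "send_rows", "payload": {
  "jaw": [0.15, 0.15, 0.15, 0.15, 0.15, 0.15, 0.15, 0.15, 0.15, 0.15, 0.15, 0.15, 0.15, 0.15, 0.15],
  "linear": [
    [0, 0, 0],
    [0, 0, 0],
    [0, 0, 0],
    [0, 0, 0],
    [0, 0, 0],
    [0, 0, 0],
    [0, 0, -5],
    [0, 0, -20],
    [0, 0, -40],
    [0, 0, -65],
    [0, 0, -100],
    [0, 0, -140],
    [0, 0, -180],
    [0, 0, -210],
    [0, 0, -210]
  ],
  "turn": [0, 0, 0, 0, 0, 0, 0, 0, 0, 0, 0, 0, 0, 0, 0]
}}

```text
clock: 8.93
eef_pos: [474.1, -48.3, 444.5]
eef_rot: [3.133, 0.172, 0.019]
wrist_force: [-0.1, -0.7, 0.2]
gripper_width: 53.0
gripper_force: 0.0
```

```bash
python3 look2.py
```

```text
{'clock': np.float64(8.93), 'eef_pos': array([474.11, -48.31, 444.55]), 'eef_rot': array([3.13, 0.17, 0.02]), 'wrist_force': array([-0.08, -0.75,  0.23]), 'gripper_force': np.float64(0.0), 'gripper_width': np.float64(52.98)}
```

View pics/l2.png

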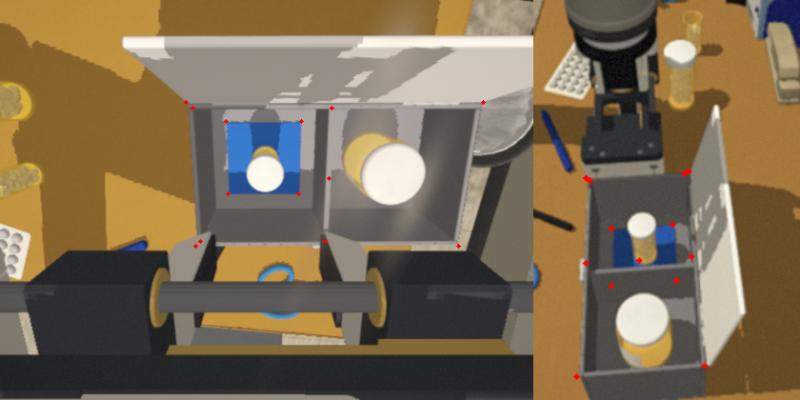

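The picture shows the vial upright on the liner at (265,170) and the jar untouched at (390,172). Next I'll shut the fingers and go over and behind the open lid.

{"api": "send_rows", "payload": {
  "jaw": [-1, -1, -1, -1, -1, -1, -1, -1, -1, -1, -1, -1, -1, -1, -1],
  "linear": [
    [0, 0, -20],
    [0, 10, -40],
    [10, 30, -40],
    [40, 50, -40],
    [70, 65, -40],
    [100, 65, -40],
    [125, 65, -40],
    [137, 65, -40],
    [137, 65, -40],
    [137, 65, -40],
    [137, 65, -40],
    [137, 65, -40],
    [137, 65, -40],
    [137, 65, -40],
    [137, 65, -40]
  ],
  "turn": [0, 0, 0, 0, 0, 0, 0, 0, 0, 0, 0, 0, 0, 0, 0]
}}

```text
clock: 10.28
eef_pos: [616.5, -97.9, 478.2]
eef_rot: [3.137, 0.172, 0.001]
wrist_force: [0.9, 1.0, 0.1]
gripper_width: 0.5
gripper_force: 0.0
```

```bash
cat > pos.py <<'E'
from h import *
s=sense();q=s["eef_pos"];c,k=np.cos(.11),np.sin(.11);d=np.array(q[:2])-[481.4,-111]
print("clock",s["clock"],"box x,y",np.round([c*d[0]+k*d[1],-k*d[0]+c*d[1]],1),"tip z",round(q[2]-178,1),np.round(s["eef_rot"],3),np.round(s["wrist_force"],1),s["gripper_width"])
E
python3 pos.py
```

```text
clock 10.2833 box x,y [135.7  -1.8] tip z 300.2 [3.137e+00 1.720e-01 1.000e-03] [0.9 1.  0.1] 0.5212263151020857
```

{"api": "send_rows", "payload": {
  "jaw": [-1, -1, -1, -1, -1, -1, -1, -1, -1, -1, -1, -1, -1, -1, -1],
  "linear": [
    [0, 0, 25],
    [0, 0, 55],
    [0, 0, 80],
    [0, 0, 90],
    [0, 0, 90],
    [-8, 0, 90],
    [-15, 0, 90],
    [-22, 0, 90],
    [-29, 0, 90],
    [-36, 0, 90],
    [-43, 0, 90],
    [-50, 0, 90],
    [-57, 0, 90],
    [-63, 0, 90],
    [-68, 0, 90]
  ],
  "turn": [0, 0, 0, 0, 0, 0, 0, 0, 0, 0, 0, 0, 0, 0, 0]
}}

```text
clock: 11.53
eef_pos: [548.6, -105.4, 387.6]
eef_rot: [3.137, 0.172, -0.0]
wrist_force: [1.2, -0.9, -0.4]
gripper_width: 0.5
gripper_force: 0.7
```

```bash
python3 pos.py
```

```text
clock 11.5333 box x,y [67.4 -1.8] tip z 209.6 [ 3.137  0.172 -0.   ] [ 1.2 -0.9 -0.4] 0.5095126772555
```

Force is about 1.2 N, so the lid is following. I'll continue round the arc and down.

{"api": "send_rows", "payload": {
  "jaw": [-1, -1, -1, -1, -1, -1, -1, -1, -1, -1, -1, -1, -1, -1, -1, -1, -1],
  "linear": [
    [-10, 0, 1],
    [-19, 0, 4],
    [-29, 0, 7],
    [-38, 0, 12],
    [-46, 0, 17],
    [-54, 0, 23],
    [-61, 0, 30],
    [-68, 0, 38],
    [-74, 0, 46],
    [-79, 0, 55],
    [-83, 0, 64],
    [-86, 0, 73],
    [-88, 0, 82],
    [-89, 0, 88],
    [-89, 0, 91],
    [-89, 0, 93],
    [-89, 0, 93]
  ],
  "turn": [0, 0, 0, 0, 0, 0, 0, 0, 0, 0, 0, 0, 0, 0, 0, 0, 0]
}}

```text
clock: 12.95
eef_pos: [460.7, -115.0, 294.9]
eef_rot: [-3.137, -0.173, 0.001]
wrist_force: [-0.2, 0.5, -0.1]
gripper_width: 0.6
gripper_force: 0.0
```

```bash
python3 pos.py
```

```text
clock 12.95 box x,y [-21.1  -1.7] tip z 116.9 [-3.137e+00 -1.730e-01  1.000e-03] [-0.2  0.5 -0.1] 0.6338991154665299
```

{"api": "send_rows", "payload": {
  "jaw": [-1, -1, -1, -1, -1],
  "linear": [
    [0, 0, 0.5],
    [0, 0, 1],
    [0, 0, 1.5],
    [0, 0, 2],
    [0, 0, 2]
  ],
  "turn": [0, 0, 0, 0, 0]
}}

```text
clock: 13.37
eef_pos: [460.8, -115.0, 294.5]
eef_rot: [3.136, 0.173, 0.001]
wrist_force: [-5.4, 2.0, 16.8]
gripper_width: 0.4
gripper_force: 8.6
```

The lid is pressed onto the rim at 16.8 N with the tip at z 116.5, which is where the shut lid's top face should be. I'll rise straight up and check.

{"api": "send_rows", "payload": {
  "jaw": [-1, -1, -1, -1, -1, -1, -1, -1, -1, -1],
  "linear": [
    [0, 0, -2],
    [0, 0, -10],
    [0, 0, -30],
    [0, 0, -60],
    [0, 0, -90],
    [0, 0, -120],
    [0, 0, -150],
    [0, 0, -170],
    [0, 0, -170],
    [0, 0, -170]
  ],
  "turn": [0, 0, 0, 0, 0, 0, 0, 0, 0, 0]
}}

```text
clock: 14.2
eef_pos: [460.8, -115.0, 463.9]
eef_rot: [3.136, 0.172, 0.004]
wrist_force: [-0.3, -0.2, -0.2]
gripper_width: 0.4
gripper_force: 0.0
```

```bash
python3 pos.py; python3 look2.py
```

```text
clock 14.2 box x,y [-20.9  -1.7] tip z 285.9 [3.136 0.172 0.004] [-0.3 -0.2 -0.2] 0.44925291502143255
{'clock': np.float64(14.2), 'eef_pos': array([ 460.81, -115.  ,  463.89]), 'eef_rot': array([3.14, 0.17, 0.  ]), 'wrist_force': array([-0.33, -0.18, -0.16]), 'gripper_force': np.float64(0.0), 'gripper_width': np.float64(0.45)}
```

View pics/l2.png

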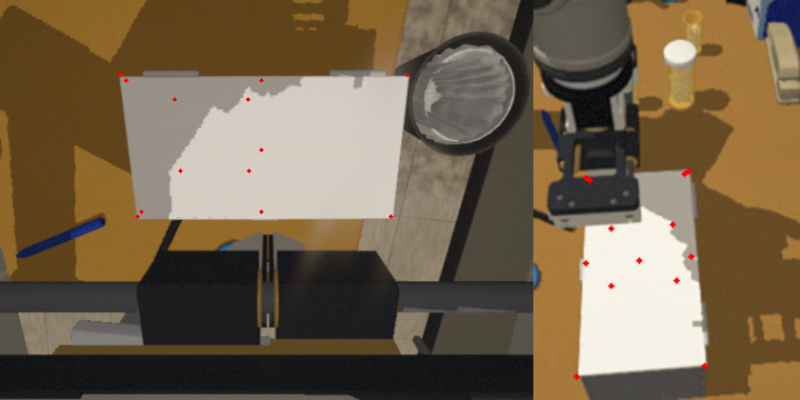

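The lid lies flat on the rim in both views: its corners at (122,75), (407,75), (391,217) and (136,217) in the wrist view match the predicted rim. The arm is clear.

```bash
python3 -c "
from workcell import *
print(job_done())"
```

```text
the job is handed in; nothing more can be done
None
```

The capped vial stands upright on the blue liner in the free cell, the jar was left alone, the lid is shut on the rim, and the job was handed in at about 14 s with the arm clear.

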